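Warm the milk pan: centre it on the hob and click the dial to the triangle

TASK

Get the small covered pan warming on the portable hob: first push it across the glass by its side wall until its foot stands inside the printed ring, then stroke the edge of the knurled dial clockwise, lightly, with the fingertips until it clicks in at the triangle mark. Nothing is to be gripped or lifted: leave the pan's handle and lid alone, do not squeeze the dial, and do not disturb the things around the hob.

Things in the scene. Friction and masses are not known exactly. Their poses are not given: they have to be found in the camera images.
- hob_ring (a point): Centre of the white ring (134 mm across inside) printed on the hob's flat black glass top, on the glass, 55 mm above the worktop. Axes: x to the hob's rear, y to its left, z up. The hob is fixed; its top reaches 130 mm to the left, 250 mm to the right and 135 mm to front and rear of this point. A wall cabinet hangs about 0.45 m above the worktop behind the hob's right half: keep low there
- pan_center (a point): On the axis of the small round steel pan, 25 mm above the glass it stands on. Wall 120 mm across, upright 6 to 46 mm above the glass (rim bead 125 mm at 49 mm), foot 110 mm. The lid knob rises to 76 mm, radius 14 mm. The handle runs along this point's +x, to the rear, 35 to 65 mm above the glass, out to 175 mm from the axis. About 0.6 kg; slides with about 4 N
- pan_handle: The pan's black stick handle, fixed to it (origin: centre of the pan's underside). Not to be touched
- pan_lid: The pan's steel lid with its black knob, fixed to it (origin: centre of the lid's underside, 50 mm above the glass). Not to be touched
- dial_center (a point): Centre of the knurled metal dial at the right of the hob's glass top, half-way up its edge; axes as the hob's. It lies flat, 90 mm across, its edge from 3 to 21 mm above the glass (this point: 12 mm). Round it at 55 mm radius nine white marks 30 degrees apart: an open circle (off), then clockwise seen from above two bars, a solid triangle, five more bars
- dial_turn (a joint): Dial angle (rad), clockwise from above: 0 with its dark pointer line at the circle, 0.524 more per mark, 1.571 at the triangle, 4.19 at the last. Pointer direction: 2.094 minus this, counter-clockwise from the hob's x. A spring click holds it at each mark; about 1.5 N along the edge brings it to the next, where it snaps in. Starts near the circle or one of the next two bars
- dial: The knurled dial itself (origin: on its axis, on the glass); turns with joint dial_turn. Pressing on it with 5 to 10 N is plenty; it must not be squeezed or pressed with over 30 N
- pepper_mill: Wooden pepper mill, 58 x 165 mm, behind the hob's right half; a bystander (origin: centre of its underside)
- spice_jar: Spice jar with black cap, 45 x 105 mm, behind the hob; a bystander (origin: centre of its underside)
- lemon: Lemon, 78 x 55 x 56 mm, to the right of the hob; a bystander
- garlic: Garlic bulb, 60 mm, to the right of the hob; a bystander
- wooden_spoon: Wooden spoon, 295 mm long, on the worktop to the right of the hob; a bystander
- tuna_tin: Low tin, 86 x 40 mm, to the right of the hob; a bystander

How it is judged:
On the way, in this order (a step that is already met when the one before it is completed fails the run):
1. the pan's foot stands inside the ring (axis within 12 mm of its centre) (horizontal distance between pan_center and hob_ring below 0.012 m), for 0.2 s.
2. the dial rests in the click at the triangle (within 0.1 rad) (value of joint dial_turn between 1.471 and 1.671 rad), for 0.3 s.
At the end, for the whole second after the job is handed in: The pan stands flat on the glass with its axis within 12 mm of the ring's centre, so that its foot is inside the ring, and the dial rests at the triangle (1.571 within 0.1 rad) (all of step 2 and horizontal distance between pan_center and hob_ring below 0.012 m and z of pan_center in the frame of hob_ring below 0.029 m and angle between pan_center's own z axis and vertical below 0.05 rad and velocity of joint dial_turn between -0.05 and 0.05 rad/s); the robot touches nothing.
It fails at once if the pan is lifted off the glass or tipped (z of pan_center in the frame of hob_ring above 0.033 m or angle between pan_center's own z axis and vertical above 0.12 rad).
It fails at once if the pan's handle or lid is touched with the fingers (contact force between the fingers and pan_handle above 1.5 N or contact force between the fingers and pan_lid above 1.5 N).
It fails at once if the dial is squeezed or pressed hard by the fingers (over 30 N) (contact force between the fingers and dial above 30 N).
It fails at once if a bystander is moved by more than 20 mm (distance of any of pepper_mill, spice_jar, lemon, garlic, wooden_spoon, tuna_tin from where it was at the start of the episode above 0.02 m).
It also fails if it takes over 64 s, if anything falls off the work surface, if the arm or the gripper's body presses on something with over 40 N, if the wrist force passes 120 N, or if a joint passes its speed limit or range.

ROBOT

A 6-joint arm with a two-finger parallel gripper is mounted at the origin on a cart in front of the work surface, level with it; the furniture and walls round the work are solid. World frame = base frame: x ahead of the robot, y to its left, z up, the work surface at z = 0. Lengths are in m, angles in rad, forces in N, time in s.
With the tool pointing down it reaches from about 0.375 to 0.825 m from the base axis. Payload 5.5 kg.
Tool frame: the origin (TCP) lies on the centre line of the jaws, within the pads' length; the fingertips stand 11 mm ahead of it and the grasp point (between the pads) lies 8 mm behind it (arm.tips_ahead is the distance from the TCP to the fingertips, in m); z points along the fingers, y is the direction in which the jaws open and shut (so a half turn about z gives the same grasp; the last joint's range is limited). The gripper opens to 85 mm and grips with 20 to 120 N. Pads are 22 mm wide; open, the fingers measure 114 mm over their backs; the gripper's body (76 mm by 85 mm) begins 54 mm behind the grasp point. The pads swing forward as they close: fully open they stand 13 mm farther back than shut.
Start: joints at [1.116, 0.314, -0.047, 1.21, 0, 1.571], TCP at [0.264, 0.539, 0.242] pointing down, gripper open.
Joint ranges: [-2.67, 2.67], [-0.69, 1.73], [-1.03, 1.25], [-2.08, 2.16], [-1.42, 1.45], [-3.14, 3.14]. Speed limits (rad/s): [2.39, 2.39, 3.01, 3.14, 3.14, 3.14].

INTERFACE

Orientations are given as a unit quaternion [x, y, z, w].
In Python, from bench import arm gives the robot as it stands.
- The arm moves only by the tool move_arm, never from a script. Its arguments are lists of equal length, an entry for each row: "grip": the opening, from -1 (shut) to 1 (fully open); "dp": the shift along the tool's x, y, z in m, a list of three; "turn": the turn, a rotation vector about the tool's x, y, z in rad, a list of three. In form: {"grip": [grip, ...], "dp": [[dx, dy, dz], ...], "turn": [[rx, ry, rz], ...]}. A call has 1 to 12 rows; each row is the pose to reach, as a shift and turn from the pose commanded when the call began, along the tool's axes at that moment; what a row does not reach only later rows make up. A row lasts 1/12 s, in which the tool goes at most 41.7 mm and 7.16 degrees, less where a joint would pass 70% of its speed; a pose out of reach is approached as far as the arm can. A call with a gripper value outside its range is refused whole. The fingers move at their own pace and stop on an object; "squeeze" is the grip in N (left out, the last holds). Time passes only in rows, so rows that repeat a pose let the fingers close. It gives the time, the measured TCP pose, the force and the opening at its end, in the units of the state.
- arm.read_state(): the state, without advancing time (a new reading comes with each control period).
- arm.get_image(name): name is "scene" or "top"; returns a dict with "frame" (384x512x3 uint8, blue, green, red), "vertical_fov" (degrees; the focal length in pixels is half the picture's height over the tangent of half this angle, whatever the lens; pixels are square), "cx", "cy" (the principal point, pixels), "rvec" (rotation vector, rad) and "tvec" (3), from world to camera coordinates, as OpenCV has them. Camera axes: x right, y down, z forward; pixel columns grow to the right and rows downward; lengths in m; the calibration is good to about 2 mm. A picture is of the moment at which its call begins. There is no depth.
- arm.finish_job(): hands the job in, once; it reports no verdict.
The state is a dict: "t": time; "joint_pos": joint angles; "joint_vel": joint speeds; "joint_efforts": joint torques, N m; "eef_pos": TCP position; "tool_rot": TCP orientation; "contact_force": force on the tool from outside, world axes, zero at the start; "wrist_torque": the same for the moment, N m; "width": opening from 0.0 (shut) to 1.0 (fully open).
Only numpy, scipy, OpenCV 4.12 (cv2) and the standard library are available. Lean on these libraries where they do the work, as an engineer would, in place of code of your own. Each camera call takes 0.05 s, during which the arm holds its last target.

## Working session

There is one attempt and no reset: what is moved stays moved. The work goes in short steps, Python scripts to look and compute and a tool call to move; the robot and the scene stay as the last step left them, time stands still between calls to the robot, and variables do not carry over. Pictures are saved under pics/ and viewed, and the job is handed in when it is done.

Besides the shell and the picture viewer there is one more tool, called after "Call:" by a JSON object that holds its "op" and its "data", one argument or row to a line. move_arm: Moves the arm, as the interface text tells. Its arguments: {"type":"object","properties":{"grip":{"type":"array"},"dp":{"type":"array"},"turn":{"type":"array"},"squeeze":{"type":"number"}},"required":["grip","dp","turn"]}

```bash
mkdir -p pics; cat > h.py <<'E'
import numpy as np,cv2
from bench import arm
def cam(d):
    f=d["frame"].shape[0]/2/np.tan(np.radians(d["vertical_fov"])/2)
    K=np.array([[f,0,d["cx"]],[0,f,d["cy"]],[0,0,1.]])
    R=cv2.Rodrigues(np.array(d["rvec"],float))[0];return K,R,np.array(d["tvec"],float).ravel()
def ray(d,uv,z):
    K,R,t=cam(d);uv=np.atleast_2d(np.array(uv,float))
    v=(R.T@np.linalg.inv(K)@np.c_[uv,np.ones(len(uv))].T).T
    c=-R.T@t;return c+v*((z-c[2])/v[:,2])[:,None]
def proj(d,P):
    K,R,t=cam(d);return cv2.projectPoints(np.atleast_2d(np.array(P,float)),np.array(d["rvec"],float),t,K,None)[0][:,0]
E
python3 - <<'E'
from h import *
import pickle
for n in("scene","top"):
    d=arm.get_image(n);pickle.dump(d,open(n+"0.pkl","wb"));cv2.imwrite(f"pics/{n}0.png",cv2.resize(d["frame"],(800,600),interpolation=cv2.INTER_CUBIC));K,R,t=cam(d);print(n,-R.T@t,K[0,0],d["cx"],d["cy"])
s=arm.read_state();print(s,arm.tips_ahead)
E
```

```text
scene [-0.32461539 -0.727838    0.68497767] 385.52976302385434 257.1111013486782 183.88158082138574
top [ 0.42442317 -0.08248214  1.4796841 ] 461.17266666311093 257.0546393903137 193.68782309286078
{'t': 0.1, 'joint_pos': array([ 1.11598672e+00,  3.14153400e-01, -4.79171088e-02,  1.21018828e+00,
        1.61458313e-05,  1.57083158e+00]), 'joint_vel': array([-0.00083754, -0.00151706,  0.00190278,  0.00052445, -0.00279341,
        0.00104738]), 'joint_efforts': array([ 3.48657049e-04, -5.40766454e+01,  3.40542018e+01,  1.12147280e-02,
       -4.00070905e-05, -2.93973358e-06]), 'eef_pos': array([0.26336573, 0.53859109, 0.24154907]), 'tool_rot': array([ 2.25467021e-01,  9.74250526e-01, -7.10585987e-04, -1.72707975e-04]), 'contact_force': array([ 0.37785427, -0.34348879,  0.68038238]), 'wrist_torque': array([ 0.04813599,  0.01067312, -0.0022783 ]), 'width': 0.99687827324572} 0.011
```

```bash
sleep 1; ls pics
```

```text
scene0.png
top0.png
```

View pics/scene0.png

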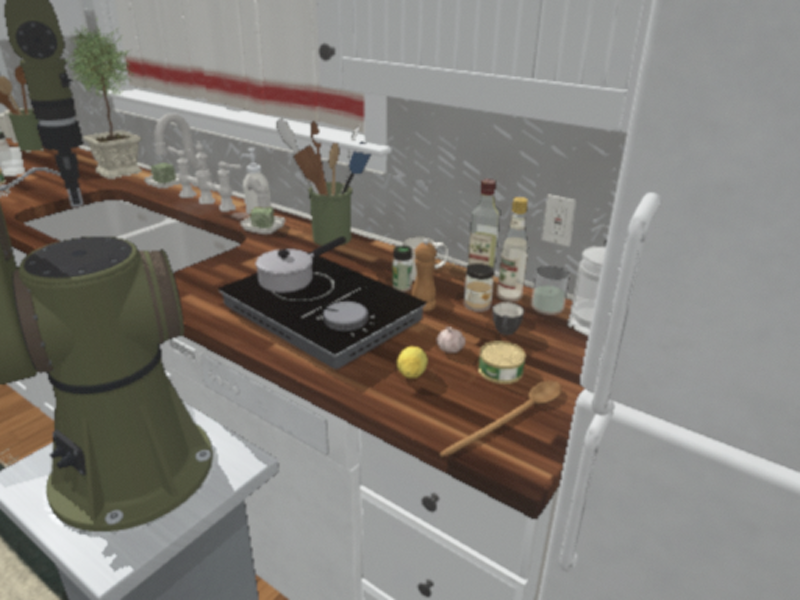

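View pics/top0.png

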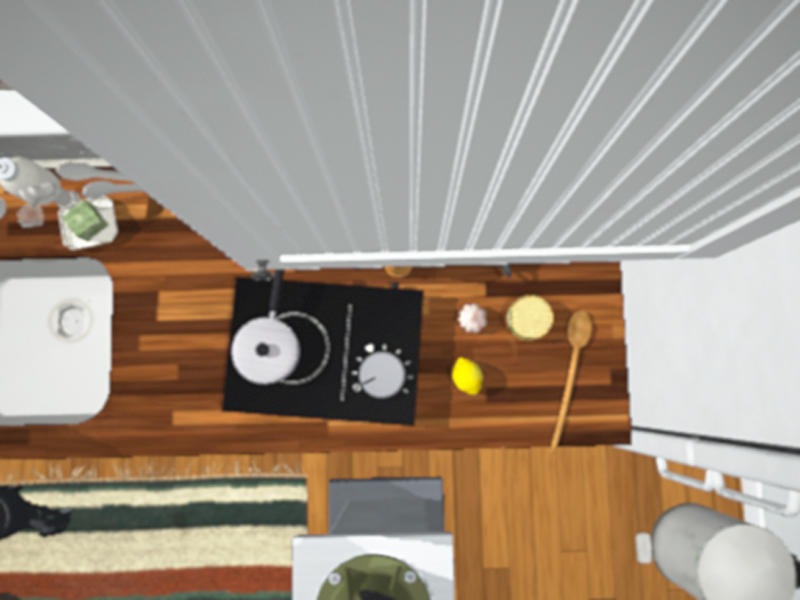

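The top view shows the hob at about (235-420, 280-425), with the pan at (265,350) just left of the ring at (297,347) and the dial at (381,375). I'll zoom in on both.

```bash
python3 - <<'E'
from h import *
import pickle
d=pickle.load(open("top0.pkl","rb"));f=d["frame"]
c=f[170:280,135:285];cv2.imwrite("pics/topz.png",cv2.resize(c,None,fx=5.3,fy=5.3,interpolation=cv2.INTER_CUBIC))
d=pickle.load(open("scene0.pkl","rb"));f=d["frame"]
c=f[145:235,135:290];cv2.imwrite("pics/scz.png",cv2.resize(c,None,fx=5,fy=5,interpolation=cv2.INTER_CUBIC))
E
```

```text
(no output)
```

View pics/topz.png

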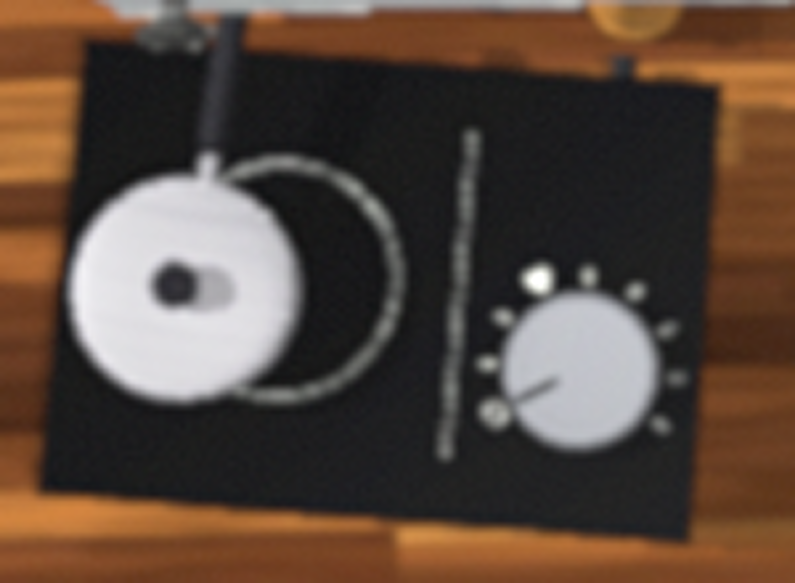

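View pics/scz.png

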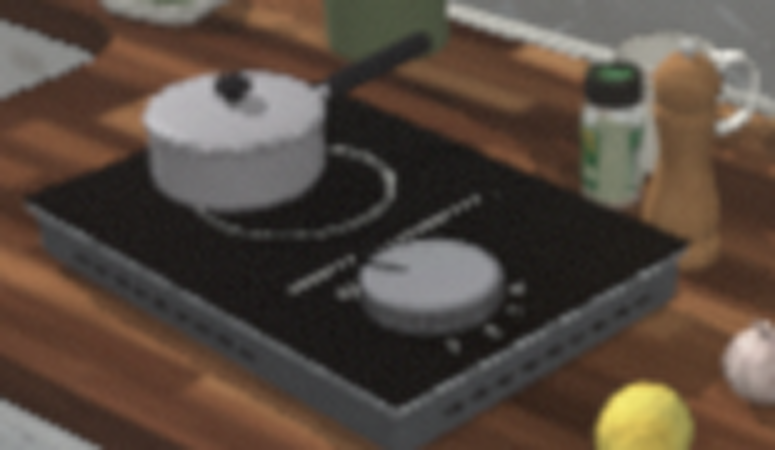

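```bash
cat > meas.py <<'E'
from h import *
def fitc(P):
    A=np.c_[2*P[:,:2],np.ones(len(P))];s=np.linalg.lstsq(A,(P[:,:2]**2).sum(1),rcond=None)[0];return s[:2],np.sqrt(s[2]+s[:2]@s[:2])
def disc(d,guess,z,thr=110):
    g=cv2.cvtColor(d["frame"],cv2.COLOR_BGR2GRAY);g8=cv2.resize(g,None,fx=4,fy=4,interpolation=cv2.INTER_CUBIC)
    m=(g8>thr).astype(np.uint8);m=cv2.morphologyEx(m,cv2.MORPH_OPEN,np.ones((33,33)))
    cs=cv2.findContours(m,cv2.RETR_EXTERNAL,cv2.CHAIN_APPROX_NONE)[0]
    gp=(proj(d,guess)[0]+.5)*4-.5
    c=[c for c in cs if cv2.pointPolygonTest(c,tuple(map(float,gp)),False)>0][0]
    uv=(c[:,0]+.5)/4-.5
    P=ray(d,uv,z);o,r=fitc(P)
    for _ in range(4):
        e=abs(np.hypot(*(P[:,:2]-o).T)-r);P=P[e<max(.003,np.median(e)*2)];o,r=fitc(P)
    return o,r
E
python3 - <<'E'
from meas import *
import pickle
d=pickle.load(open("top0.pkl","rb"))
def z2p(u,v): return [135+(u+.5)/5.3-.5,170+(v+.5)/5.3-.5]
g=ray(d,[z2p(180,290)],.104)[0];print("pan",disc(d,g,.104))
g=ray(d,[z2p(580,370)],.076)[0];print("dial",disc(d,g,.076))
# ring outer/inner visible arc
f=cv2.cvtColor(d["frame"],cv2.COLOR_BGR2GRAY)
u0,v0=z2p(287,280)
pts=[];w=[]
for v in range(195,252):
  for u in range(170,220):
    if f[v,u]>60:
      P=ray(d,[[u,v]],.055)[0];c=ray(d,[[u0,v0]],.055)[0]
      if 0.06<np.hypot(*(P-c)[:2])<.08 and P[1]<c[1]+0.0: pts.append(P)
pts=np.array(pts);print("ring",fitc(pts),len(pts))
cor=ray(d,[z2p(87,42),z2p(719,87),z2p(690,540),z2p(42,492)],.055);print("corners RL,RR,FR,FL",cor)
x=(cor[0]+cor[1]-cor[2]-cor[3])[:2];x2=(cor[0]+cor[3]-cor[1]-cor[2])[:2];print(np.linalg.norm(x)/2,np.linalg.norm(x2)/2,np.arctan2(x[1],x[0]),np.arctan2(-x2[0],x2[1]))
c=cor.mean(0)[:2];y=x2/np.linalg.norm(x2);print("ring from corners",c+y*0.06)
print("pointer",ray(d,[z2p(556,380),z2p(514,403)],.076))
print("handle",ray(d,[z2p(207,160),z2p(230,25)],.105))
print("marks o,tri",ray(d,[z2p(494,413),z2p(538,279)],.055))
E
```

```text
pan (array([0.51737017, 0.19333631]), np.float64(0.06385124112898892))
dial (array([ 0.46687203, -0.02819813]), np.float64(0.04346385775069402))
ring (array([0.52434536, 0.14531159]), np.float64(0.06759151404226843)) 199
corners RL,RR,FR,FL [[ 0.66723814  0.26021551  0.055     ]
 [ 0.63113784 -0.11292702  0.055     ]
 [ 0.36839635 -0.08923924  0.055     ]
 [ 0.40423695  0.28461031  0.055     ]]
0.26396841824077066 0.3752241532553786 -0.09120278604106999 -0.09601134909188067
ring from corners [0.52350416 0.14538856]
pointer [[ 0.46119119 -0.0148304   0.076     ]
 [ 0.44868139  0.00939898  0.076     ]]
handle [[0.58919938 0.17952853 0.105     ]
 [0.66652542 0.16637456 0.105     ]]
marks o,tri [[ 0.4435552   0.02245841  0.055     ]
 [ 0.52060361 -0.00437996  0.055     ]]
```

```bash
python3 - <<'E'
from h import *
import pickle
d=pickle.load(open("scene0.pkl","rb"))
def z(u,v): return [135+(u+.5)/5-.5,145+(v+.5)/5-.5]
print("jar base",ray(d,[z(582,195),z(612,206),z(640,205)],0))
print("mill base",ray(d,[z(655,240),z(690,268),z(717,250)],0))
print("crock",ray(d,[z(330,90),z(390,105),z(440,100)],0))
print("handle tip",ray(d,[z(425,42)],.12))
s=arm.read_state()
from scipy.spatial.transform import Rotation as R
print(R.from_quat(s["tool_rot"]).as_matrix().round(3))
E
```

```text
jar base [[ 0.72734559  0.0420575   0.        ]
 [ 0.72684201  0.01346256  0.        ]
 [ 0.7411104  -0.00239663  0.        ]]
mill base [[ 0.70308742 -0.04242615  0.        ]
 [ 0.6844353  -0.08565427  0.        ]
 [ 0.71826626 -0.08667568  0.        ]]
crock [[0.75053174 0.3249041  0.        ]
 [0.75917049 0.26503614 0.        ]
 [0.79231617 0.23861155 0.        ]]
handle tip [[0.66752587 0.143764   0.12      ]]
[[-0.898  0.439 -0.001]
 [ 0.439  0.898 -0.001]
 [ 0.    -0.001 -1.   ]]
```

```bash
cat > plan.py <<'E'
from h import *
from scipy.spatial.transform import Rotation as R
def goalrot(yaw,tilt):
    y=np.array([np.cos(yaw),np.sin(yaw),0]);z=np.array([0,0,-1.]);x=np.cross(y,z)
    return R.from_matrix(np.c_[x,y,z])*R.from_rotvec([0,tilt,0])
def rel(p0,R0,p1,R1):
    return R0.inv().apply(np.array(p1)-p0).round(4),(R0.inv()*R1).as_rotvec().round(4)
E
python3 - <<'E'
from plan import *
s=arm.read_state();R0=R.from_quat(s["tool_rot"])
print(rel([0.264,0.539,0.242],goalrot(1.116,0),[.5025,.292,.18],goalrot(np.radians(8.3),np.radians(-20))))
E
```

```text
(array([-0.3228, -0.1171,  0.062 ]), array([ 0.1694, -0.3211,  0.9609]))
```

Call:
{"op": "move_arm", "data": {
  "grip": [0, 0, 0, 0, 0, 0, 0, 0, 0, 0, 0, 0],
  "dp": [
    [-0.323, -0.117, 0.062],
    [-0.323, -0.117, 0.062],
    [-0.323, -0.117, 0.062],
    [-0.323, -0.117, 0.062],
    [-0.323, -0.117, 0.062],
    [-0.323, -0.117, 0.062],
    [-0.323, -0.117, 0.062],
    [-0.323, -0.117, 0.062],
    [-0.323, -0.117, 0.062],
    [-0.323, -0.117, 0.062],
    [-0.323, -0.117, 0.062],
    [-0.323, -0.117, 0.062]
  ],
  "turn": [
    [0.169, -0.321, 0.961],
    [0.169, -0.321, 0.961],
    [0.169, -0.321, 0.961],
    [0.169, -0.321, 0.961],
    [0.169, -0.321, 0.961],
    [0.169, -0.321, 0.961],
    [0.169, -0.321, 0.961],
    [0.169, -0.321, 0.961],
    [0.169, -0.321, 0.961],
    [0.169, -0.321, 0.961],
    [0.169, -0.321, 0.961],
    [0.169, -0.321, 0.961]
  ]
}}

```text
t: 1.1
eef_pos: [0.5017, 0.2926, 0.1804]
tool_rot: [0.644, 0.745, -0.113, 0.131]
contact_force: [0.4, 0.1, 0.1]
width: 0.501
```

Call:
{"op": "move_arm", "data": {
  "grip": [0, 0, 0, 0, 0],
  "dp": [
    [0.034, 0, 0.094],
    [0.034, 0, 0.094],
    [0.034, 0, 0.094],
    [0.034, 0, 0.094],
    [0.034, 0, 0.094]
  ],
  "turn": [
    [0, 0, 0],
    [0, 0, 0],
    [0, 0, 0],
    [0, 0, 0],
    [0, 0, 0]
  ]
}}

```text
t: 1.52
eef_pos: [0.5012, 0.2926, 0.0805]
tool_rot: [0.643, 0.746, -0.114, 0.131]
contact_force: [-0.5, 0.3, 0.6]
width: 0.499
```

```bash
python3 - <<'E'
from h import *
d=arm.get_image("scene");c=d["frame"][100:240,80:280];cv2.imwrite("pics/s1.png",cv2.resize(c,None,fx=4,fy=4,interpolation=cv2.INTER_CUBIC))
d=arm.get_image("top");c=d["frame"][150:280,110:285];cv2.imwrite("pics/t1.png",cv2.resize(c,None,fx=4.5,fy=4.5,interpolation=cv2.INTER_CUBIC))
print(arm.read_state()["eef_pos"],arm.read_state()["joint_pos"])
E
```

```text
[0.50303978 0.29340785 0.08247993] [ 0.68957697  0.53172662 -0.15059505  1.07089134 -0.29716705  2.14181067]
```

View pics/s1.png

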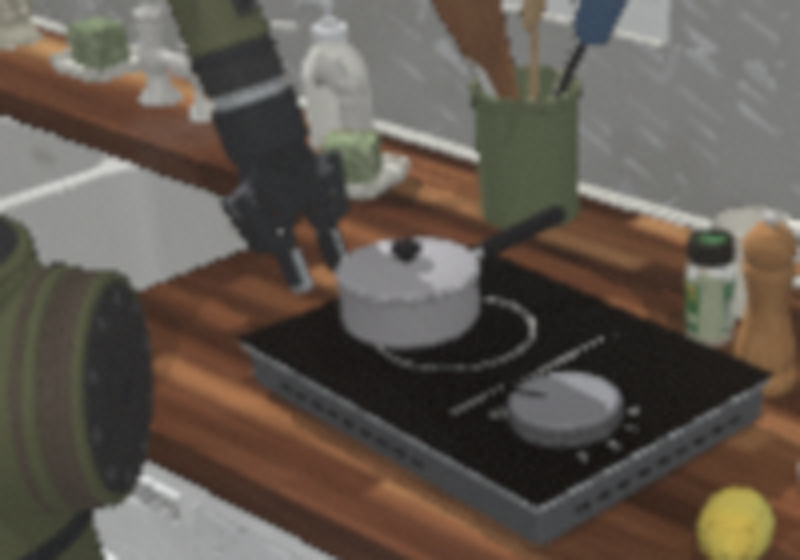

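View pics/t1.png

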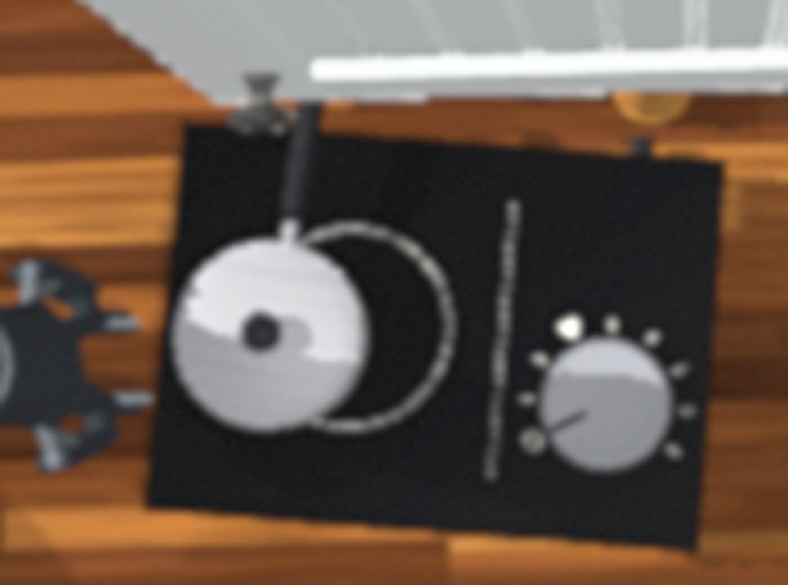

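Call:
{"op": "move_arm", "data": {
  "grip": [0, 0, 0, 0, 0, 0, 0, 0, 0, 0, 0, 0],
  "dp": [
    [-0.0094, 0, 0.0034],
    [-0.0188, 0, 0.0068],
    [-0.0235, 0, 0.0086],
    [-0.0273, 0, 0.0099],
    [-0.031, 0, 0.0113],
    [-0.0348, 0, 0.0127],
    [-0.0385, 0, 0.014],
    [-0.0423, 0, 0.0154],
    [-0.046, 0, 0.0167],
    [-0.0498, 0, 0.0181],
    [-0.0536, 0, 0.0195],
    [-0.0555, 0, 0.0202]
  ],
  "turn": [
    [0, 0, 0],
    [0, 0, 0],
    [0, 0, 0],
    [0, 0, 0],
    [0, 0, 0],
    [0, 0, 0],
    [0, 0, 0],
    [0, 0, 0],
    [0, 0, 0],
    [0, 0, 0],
    [0, 0, 0],
    [0, 0, 0]
  ]
}}

```text
t: 2.62
eef_pos: [0.511, 0.233, 0.0804]
tool_rot: [0.644, 0.745, -0.113, 0.131]
contact_force: [0.1, 4.6, 3.1]
width: 0.499
```

```bash
cat > look.py <<'E'
from meas import *
import sys
n=sys.argv[1]
d=arm.get_image("scene");c=d["frame"][100:240,80:280];cv2.imwrite(f"pics/s{n}.png",cv2.resize(c,None,fx=4,fy=4,interpolation=cv2.INTER_CUBIC))
d=arm.get_image("top");c=d["frame"][150:280,110:285];cv2.imwrite(f"pics/t{n}.png",cv2.resize(c,None,fx=4.5,fy=4.5,interpolation=cv2.INTER_CUBIC))
s=arm.read_state();print(s["t"],s["eef_pos"],s["contact_force"])
try: print("pan",disc(d,[.52,float(sys.argv[2]),.104],.104))
except Exception as e: print(e)
E
python3 look.py 2 0.16
```

```text
2.7167 [0.51097674 0.23285881 0.08038081] [0.73775473 2.776566   2.02830859]
pan (array([0.52077756, 0.16571482]), np.float64(0.06303549683558354))
```

View pics/t2.png

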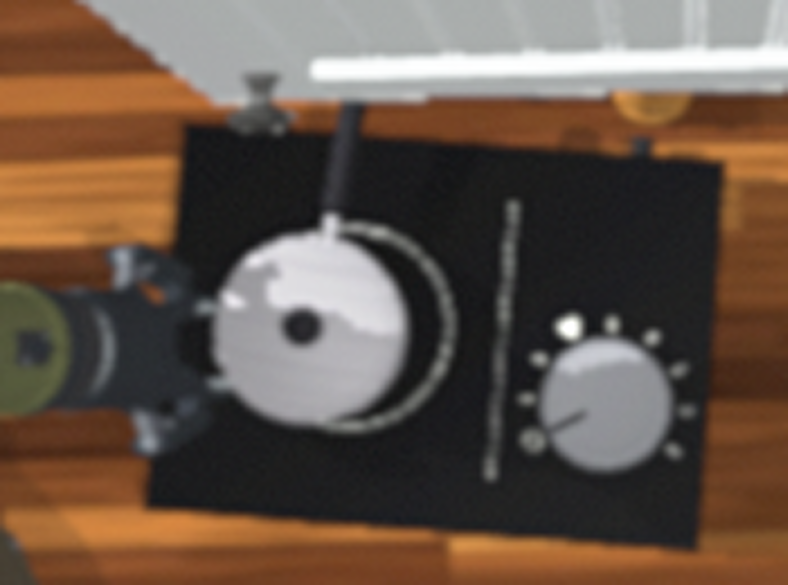

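View pics/s2.png

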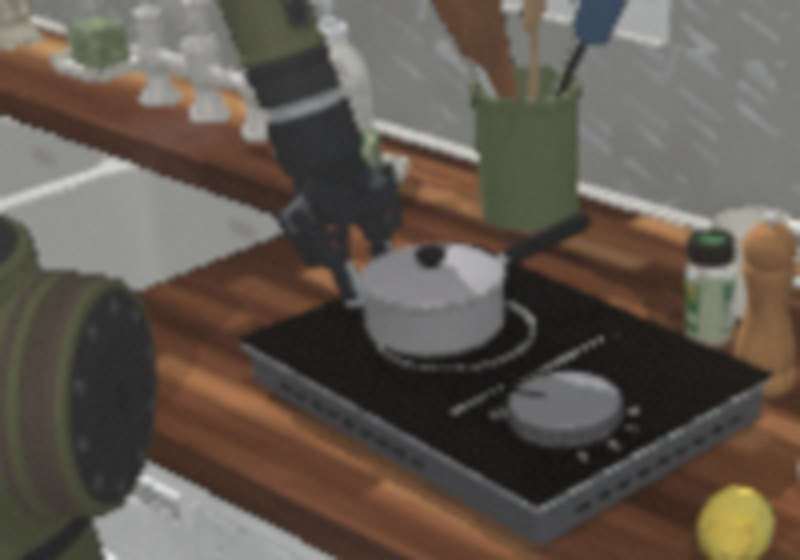

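Call:
{"op": "move_arm", "data": {
  "grip": [0, 0, 0, 0, 0, 0, 0, 0],
  "dp": [
    [-0.0035, 0, 0.0013],
    [-0.007, 0, 0.0026],
    [-0.0105, 0, 0.0038],
    [-0.014, 0, 0.0051],
    [-0.0165, 0, 0.006],
    [-0.0185, 0, 0.0067],
    [-0.0195, 0, 0.0071],
    [-0.0195, 0, 0.0071]
  ],
  "turn": [
    [0, 0, 0],
    [0, 0, 0],
    [0, 0, 0],
    [0, 0, 0],
    [0, 0, 0],
    [0, 0, 0],
    [0, 0, 0],
    [0, 0, 0]
  ]
}}

```text
t: 3.38
eef_pos: [0.5138, 0.2126, 0.0803]
tool_rot: [0.644, 0.745, -0.114, 0.131]
contact_force: [0.5, 3.6, 2.8]
width: 0.499
```

```bash
python3 look.py 3 0.145
```

```text
3.4833 [0.51388483 0.21264737 0.08029794] [0.38293139 2.64963309 3.44208132]
pan (array([0.52379632, 0.14590516]), np.float64(0.06327736043628433))
```

View pics/t3.png

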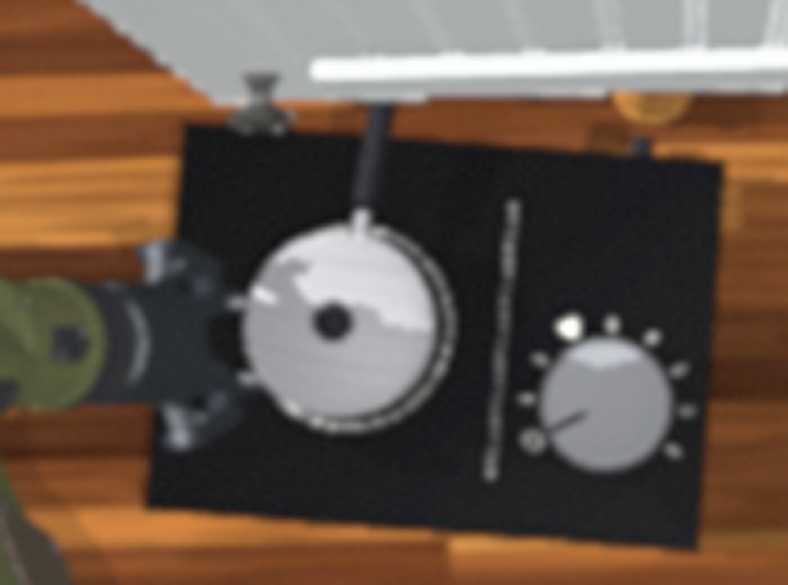

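View pics/s3.png

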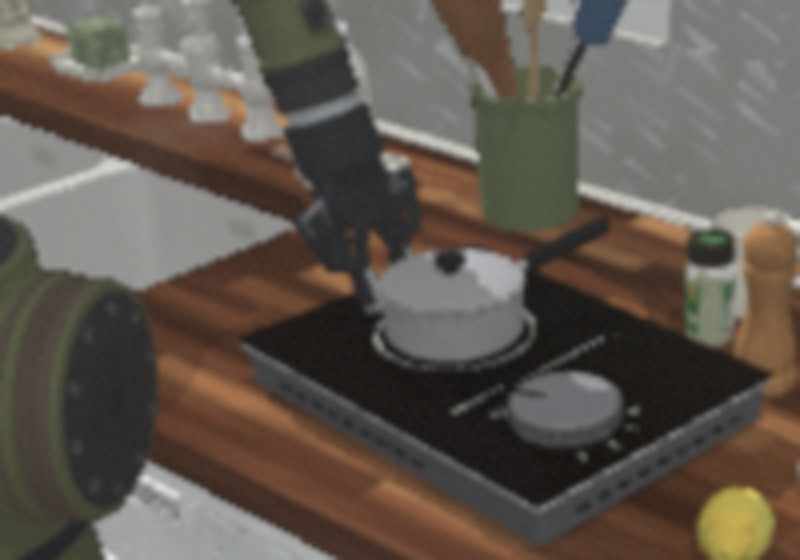

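Call:
{"op": "move_arm", "data": {
  "grip": [0, 0, 0, 0, 0, 0, 0, 0, 0, 0],
  "dp": [
    [0.01, 0, -0.0036],
    [0.03, 0, -0.011],
    [0.047, 0, -0.017],
    [0.047, 0, -0.017],
    [-0.011, 0, -0.177],
    [-0.011, 0, -0.177],
    [-0.011, 0, -0.177],
    [-0.011, 0, -0.177],
    [-0.011, 0, -0.177],
    [-0.011, 0, -0.177]
  ],
  "turn": [
    [0, 0, 0],
    [0, 0, 0],
    [0, 0, 0],
    [0, 0, 0],
    [0, 0, 0],
    [0, 0, 0],
    [0, 0, 0],
    [0, 0, 0],
    [0, 0, 0],
    [0, 0, 0]
  ]
}}

```text
t: 4.32
eef_pos: [0.5079, 0.263, 0.2534]
tool_rot: [0.645, 0.745, -0.111, 0.132]
contact_force: [-0.4, -0.4, -0.8]
width: 0.497
```

```bash
python3 - <<'E'
from plan import *
print(arm.read_state()["eef_pos"])
print(rel([.507,.2625,.25],goalrot(np.radians(8.3),np.radians(-20)),[.385,-.046,.2],goalrot(0,0)))
E
```

```text
[0.50791335 0.26299173 0.25340889]
(array([-0.2532, -0.1653,  0.1454]), array([0.0253, 0.3485, 0.1434]))
```

Call:
{"op": "move_arm", "data": {
  "grip": [-1, -1, -1, -1, -1, -1, -1, -1, -1, -1, -1, -1],
  "dp": [
    [-0.253, -0.165, 0.145],
    [-0.253, -0.165, 0.145],
    [-0.253, -0.165, 0.145],
    [-0.253, -0.165, 0.145],
    [-0.253, -0.165, 0.145],
    [-0.253, -0.165, 0.145],
    [-0.253, -0.165, 0.145],
    [-0.253, -0.165, 0.145],
    [-0.253, -0.165, 0.145],
    [-0.253, -0.165, 0.145],
    [-0.253, -0.165, 0.145],
    [-0.253, -0.165, 0.145]
  ],
  "turn": [
    [0.025, 0.348, 0.143],
    [0.025, 0.348, 0.143],
    [0.025, 0.348, 0.143],
    [0.025, 0.348, 0.143],
    [0.025, 0.348, 0.143],
    [0.025, 0.348, 0.143],
    [0.025, 0.348, 0.143],
    [0.025, 0.348, 0.143],
    [0.025, 0.348, 0.143],
    [0.025, 0.348, 0.143],
    [0.025, 0.348, 0.143],
    [0.025, 0.348, 0.143]
  ]
}}

```text
t: 5.32
eef_pos: [0.3849, -0.0449, 0.2]
tool_rot: [0.707, 0.708, -0.0, -0.0]
contact_force: [-0.1, 0.5, -0.2]
width: 0.002
```

```bash
python3 look.py 4 0.145; python3 - <<'E'
from plan import *
s=arm.read_state();print(R.from_quat(s["tool_rot"]).as_matrix().round(3),s["joint_pos"],s["width"])
E
```

```text
5.4167 [ 0.38524026 -0.04454367  0.20034796] [ 0.61200813  0.00370556 -1.12268718]
pan (array([0.52321244, 0.14684488]), np.float64(0.06364840861208017))
[[-0.003  1.     0.   ]
 [ 1.     0.003 -0.   ]
 [-0.     0.    -1.   ]] [-1.15103310e-01 -6.38810175e-02 -5.78335847e-01  1.05624137e+00
 -1.35577100e-05  1.45275059e+00] -0.0019347124117335092
```

View pics/s4.png

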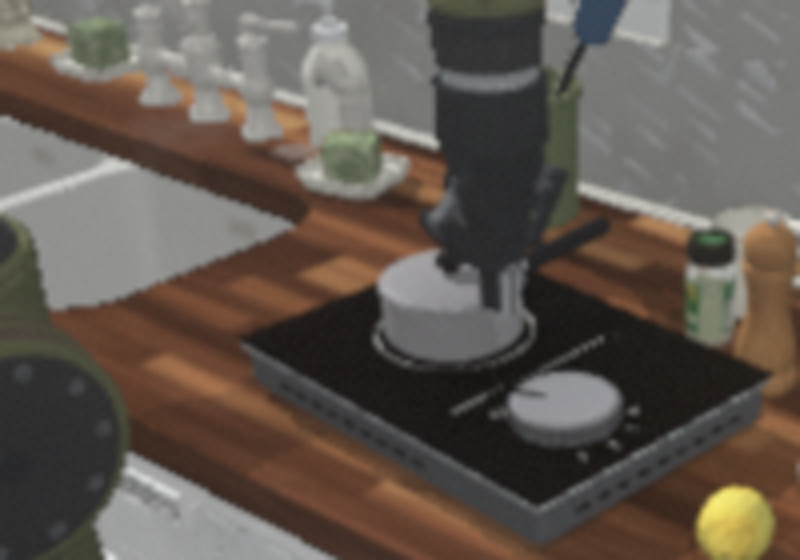

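View pics/t4.png

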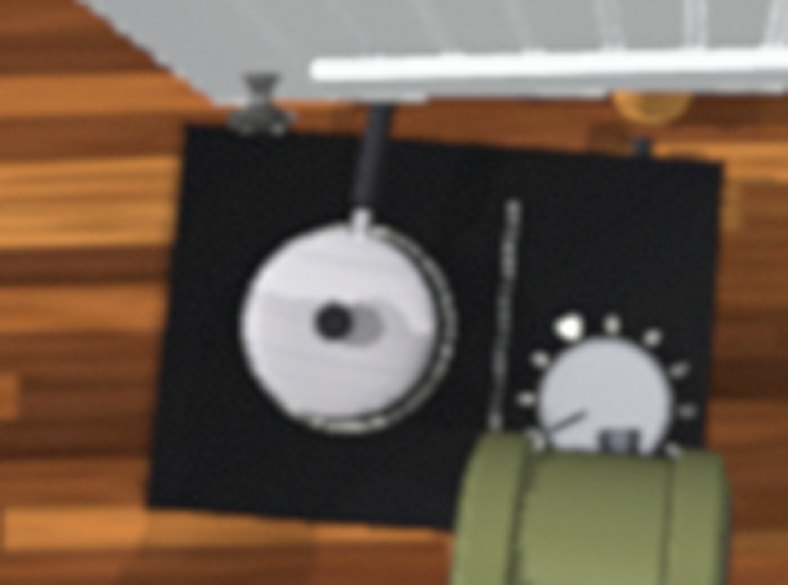

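Call:
{"op": "move_arm", "data": {
  "grip": [-1, -1, -1, -1, -1, -1],
  "dp": [
    [0, 0, 0.04],
    [0, 0, 0.08],
    [0, 0, 0.115],
    [0, 0, 0.127],
    [0, 0, 0.127],
    [0, 0, 0.127]
  ],
  "turn": [
    [0, 0, 0],
    [0, 0, 0],
    [0, 0, 0],
    [0, 0, 0],
    [0, 0, 0],
    [0, 0, 0]
  ]
}}

```text
t: 5.92
eef_pos: [0.3847, -0.0447, 0.0733]
tool_rot: [0.706, 0.708, -0.0, -0.0]
contact_force: [-0.1, -1.3, 0.5]
width: 0.002
```

```bash
python3 look.py 5 0.145
```

```text
6.0167 [ 0.38642519 -0.04525506  0.07478633] [ 0.46511352 -0.03837199  0.66117804]
pan (array([0.52298132, 0.14708859]), np.float64(0.06375202865335654))
```

View pics/s5.png

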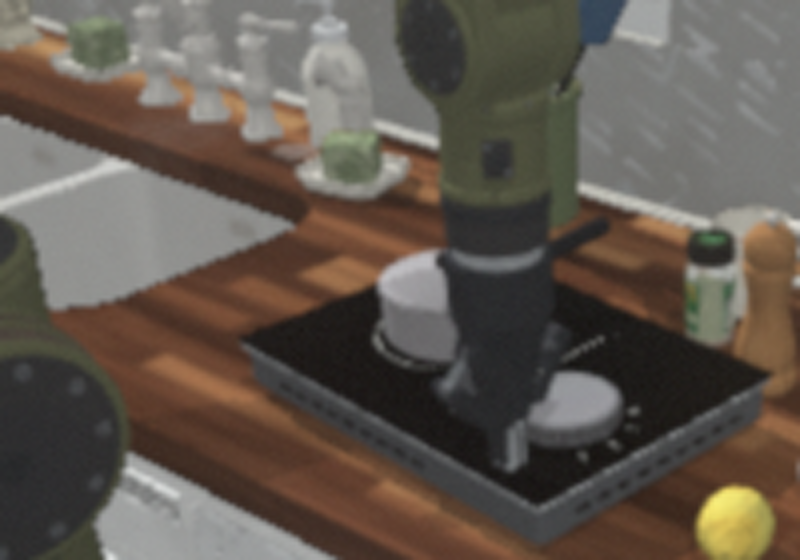

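Call:
{"op": "move_arm", "data": {
  "grip": [-1, -1, -1, -1, -1, -1],
  "dp": [
    [0, 0.008, 0],
    [0, 0.014, 0],
    [0, 0.017, 0],
    [0, 0.019, 0],
    [0, 0.021, 0],
    [0, 0.021, 0]
  ],
  "turn": [
    [0, 0, 0],
    [0, 0, 0],
    [0, 0, 0],
    [0, 0, 0],
    [0, 0, 0],
    [0, 0, 0]
  ]
}}

```text
t: 6.52
eef_pos: [0.4064, -0.0457, 0.0737]
tool_rot: [0.707, 0.707, 0.0, 0.0]
contact_force: [1.1, 0.0, -0.2]
width: -0.002
```

Call:
{"op": "move_arm", "data": {
  "grip": [-1, -1, -1],
  "dp": [
    [0, 0.002, 0],
    [0, 0.003, 0],
    [0, 0.003, 0]
  ],
  "turn": [
    [0, 0, 0],
    [0, 0, 0],
    [0, 0, 0]
  ]
}}

```text
t: 6.77
eef_pos: [0.409, -0.0457, 0.0736]
tool_rot: [0.707, 0.707, 0.0, 0.0]
contact_force: [-0.1, 0.0, 0.3]
width: 0.0
```

Call:
{"op": "move_arm", "data": {
  "grip": [-1, -1, -1],
  "dp": [
    [0, 0.001, 0],
    [0, 0.002, 0],
    [0, 0.002, 0]
  ],
  "turn": [
    [0, 0, 0],
    [0, 0, 0],
    [0, 0, 0]
  ]
}}

```text
t: 7.02
eef_pos: [0.4103, -0.0456, 0.0734]
tool_rot: [0.707, 0.707, -0.0, -0.0]
contact_force: [-2.4, -0.8, 1.0]
width: 0.002
```

Call:
{"op": "move_arm", "data": {
  "grip": [-1, -1, -1],
  "dp": [
    [0, 0.0005, 0],
    [0, 0.001, 0],
    [0, 0.001, 0]
  ],
  "turn": [
    [0, 0, 0],
    [0, 0, 0],
    [0, 0, 0]
  ]
}}

```text
t: 7.27
eef_pos: [0.4107, -0.0457, 0.0732]
tool_rot: [0.707, 0.707, -0.001, -0.0]
contact_force: [-4.1, 0.5, 3.0]
width: -0.002
```

Call:
{"op": "move_arm", "data": {
  "grip": [-1, -1, -1, -1, -1, -1, -1, -1],
  "dp": [
    [0.003, 0.0005, 0],
    [0.006, 0.0005, 0],
    [0.009, 0.0005, 0],
    [0.012, 0.0005, 0],
    [0.015, 0.0005, 0],
    [0.018, 0.0005, 0],
    [0.02, 0.0005, 0],
    [0.02, 0.0005, 0]
  ],
  "turn": [
    [0, 0, 0],
    [0, 0, 0],
    [0, 0, 0],
    [0, 0, 0],
    [0, 0, 0],
    [0, 0, 0],
    [0, 0, 0],
    [0, 0, 0]
  ]
}}

```text
t: 7.93
eef_pos: [0.4094, -0.0248, 0.073]
tool_rot: [0.707, 0.707, -0.001, -0.002]
contact_force: [-10.7, 2.4, 8.3]
width: -0.001
```

```bash
python3 look.py 6 0.145
```

```text
8.0333 [ 0.40939699 -0.02478376  0.07304698] [-10.1285552    2.20685687   7.79549568]
pan (array([0.52314963, 0.1470469 ]), np.float64(0.06363332771455116))
```

View pics/s6.png

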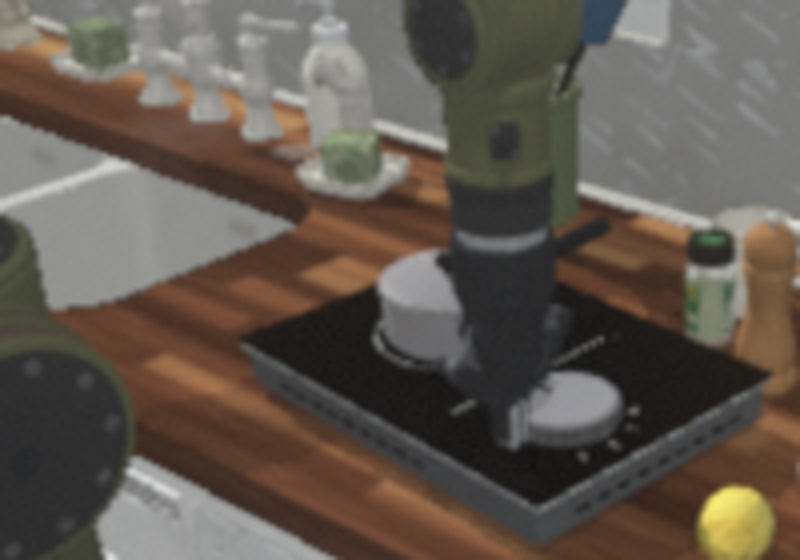

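View pics/t6.png

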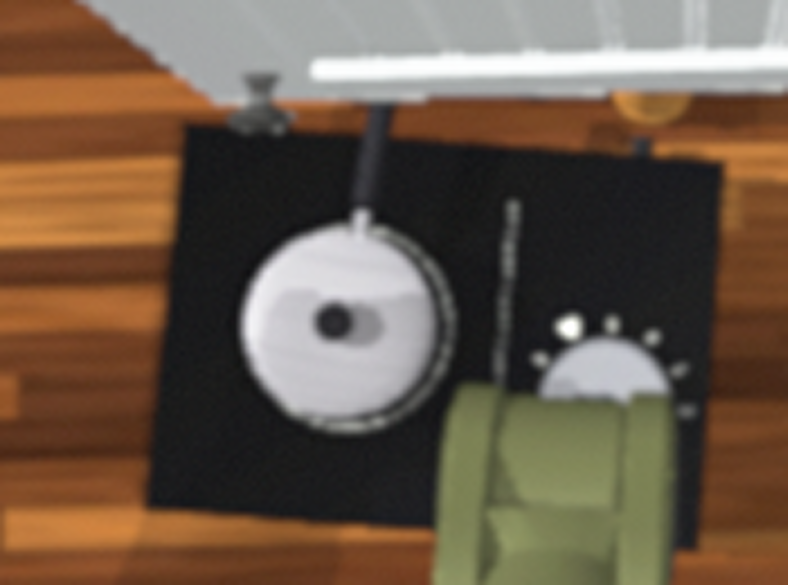

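Call:
{"op": "move_arm", "data": {
  "grip": [-1, -1, -1, -1, -1, -1, -1, -1],
  "dp": [
    [0.002, -0.0005, 0],
    [0.005, -0.0005, 0],
    [0.008, -0.0005, 0],
    [0.01, -0.0005, 0],
    [0.01, -0.005, 0],
    [0.01, -0.02, 0],
    [0.01, -0.024, -0.04],
    [0.01, -0.024, -0.08]
  ],
  "turn": [
    [0, 0, 0],
    [0, 0, 0],
    [0, 0, 0],
    [0, 0, 0],
    [0, 0, 0],
    [0, 0, 0],
    [0, 0, 0],
    [0, 0, 0]
  ]
}}

```text
t: 8.7
eef_pos: [0.385, -0.0155, 0.1526]
tool_rot: [0.707, 0.707, -0.002, -0.002]
contact_force: [1.5, 0.4, 0.7]
width: 0.003
```

```bash
python3 look.py 7 0.145
```

```text
8.8 [ 0.39295459 -0.01578583  0.15911649] [1.92196417 0.13740981 0.39626673]
pan (array([0.52307944, 0.14682462]), np.float64(0.06376872512512856))
```

View pics/s7.png

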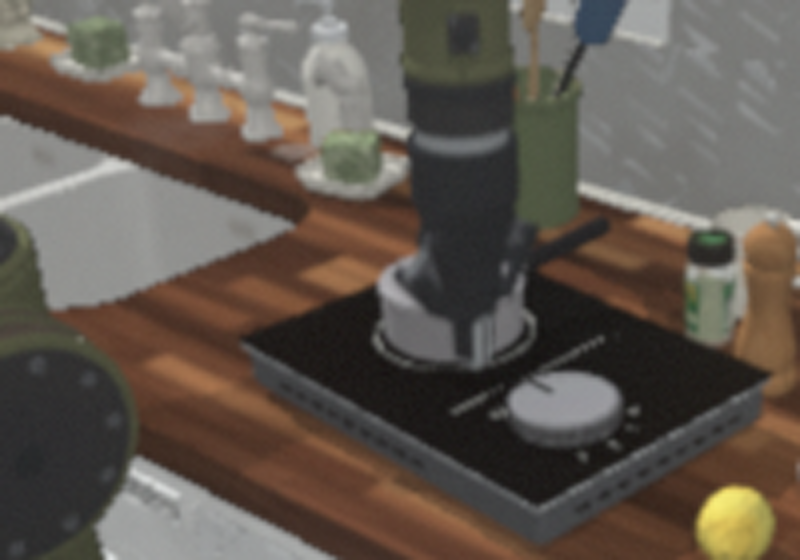

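View pics/t7.png

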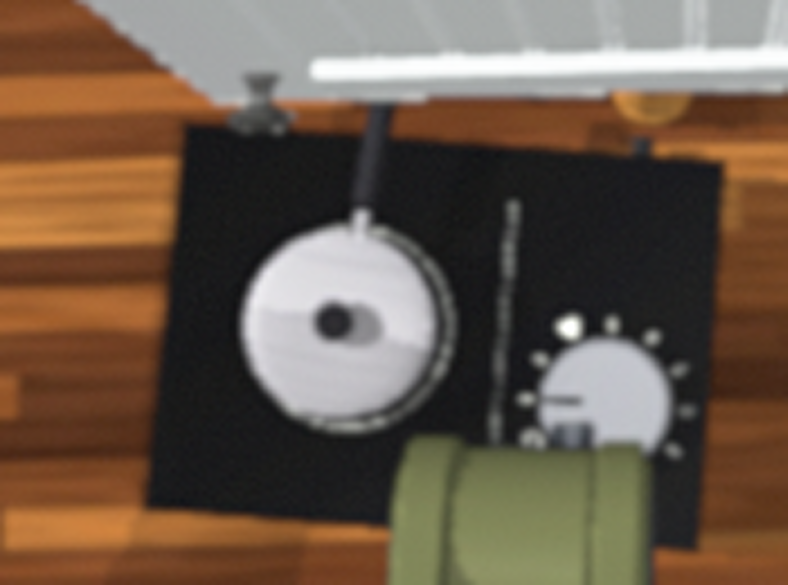

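Call:
{"op": "move_arm", "data": {
  "grip": [-1, -1, -1, -1, -1, -1, -1, -1, -1, -1, -1, -1],
  "dp": [
    [-0.03, 0, 0],
    [-0.03, 0, 0.04],
    [-0.03, 0, 0.075],
    [-0.03, 0, 0.08],
    [-0.03, 0.012, 0.08],
    [-0.03, 0.018, 0.08],
    [-0.03, 0.021, 0.08],
    [-0.03, 0.0225, 0.08],
    [-0.03, 0.0235, 0.08],
    [-0.027, 0.0235, 0.08],
    [-0.024, 0.0235, 0.08],
    [-0.021, 0.0235, 0.08]
  ],
  "turn": [
    [0, 0, 0],
    [0, 0, 0],
    [0, 0, 0],
    [0, 0, 0],
    [0, 0, 0],
    [0, 0, 0],
    [0, 0, 0],
    [0, 0, 0],
    [0, 0, 0],
    [0, 0, 0],
    [0, 0, 0],
    [0, 0, 0]
  ]
}}

```text
t: 9.8
eef_pos: [0.4099, -0.0371, 0.0742]
tool_rot: [0.707, 0.707, -0.002, -0.0]
contact_force: [-10.6, -2.6, 5.7]
width: 0.001
```

Call:
{"op": "move_arm", "data": {
  "grip": [-1, -1, -1, -1, -1, -1, -1, -1, -1, -1, -1, -1],
  "dp": [
    [0.003, 0, 0],
    [0.006, 0, 0],
    [0.009, 0, 0],
    [0.012, 0, 0],
    [0.015, -0.0005, 0],
    [0.018, -0.0005, 0],
    [0.021, -0.0005, 0],
    [0.021, -0.005, 0],
    [0.021, -0.02, 0],
    [0.021, -0.024, -0.03],
    [0.021, -0.024, -0.07],
    [0.021, -0.024, -0.08]
  ],
  "turn": [
    [0, 0, 0],
    [0, 0, 0],
    [0, 0, 0],
    [0, 0, 0],
    [0, 0, 0],
    [0, 0, 0],
    [0, 0, 0],
    [0, 0, 0],
    [0, 0, 0],
    [0, 0, 0],
    [0, 0, 0],
    [0, 0, 0]
  ]
}}

```text
t: 10.8
eef_pos: [0.391, -0.0157, 0.1591]
tool_rot: [0.707, 0.707, 0.003, 0.003]
contact_force: [1.8, 0.3, -0.3]
width: -0.002
```

```bash
python3 look.py 8 0.145
```

```text
10.9 [ 0.39136908 -0.01569467  0.15732402] [ 0.48537099  0.69286048 -0.34708461]
pan (array([0.52308068, 0.14682387]), np.float64(0.06377128302606647))
```

View pics/t8.png

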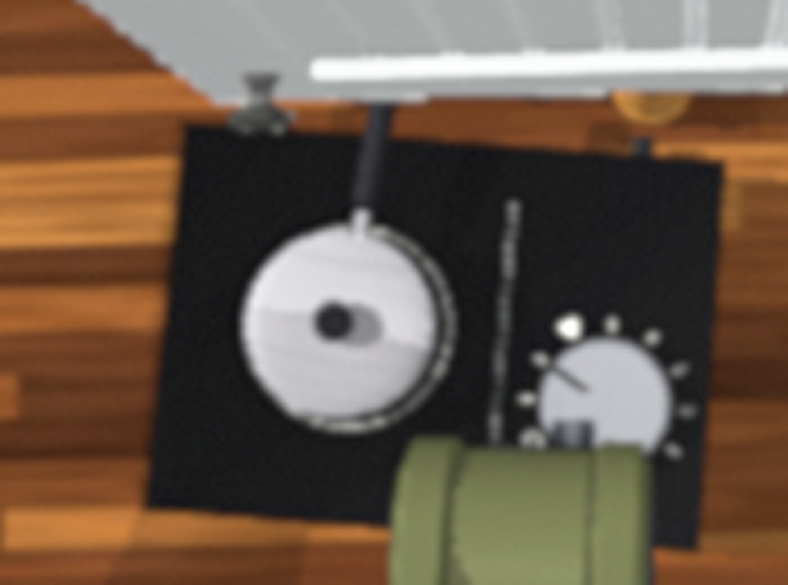

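Call:
{"op": "move_arm", "data": {
  "grip": [-1, -1, -1, -1, -1, -1, -1, -1, -1, -1, -1, -1],
  "dp": [
    [-0.03, 0, 0],
    [-0.03, 0, 0.04],
    [-0.03, 0, 0.075],
    [-0.03, 0, 0.08],
    [-0.03, 0.012, 0.08],
    [-0.03, 0.018, 0.08],
    [-0.03, 0.021, 0.08],
    [-0.03, 0.023, 0.08],
    [-0.03, 0.024, 0.08],
    [-0.027, 0.024, 0.08],
    [-0.024, 0.024, 0.08],
    [-0.021, 0.024, 0.08]
  ],
  "turn": [
    [0, 0, 0],
    [0, 0, 0],
    [0, 0, 0],
    [0, 0, 0],
    [0, 0, 0],
    [0, 0, 0],
    [0, 0, 0],
    [0, 0, 0],
    [0, 0, 0],
    [0, 0, 0],
    [0, 0, 0],
    [0, 0, 0]
  ]
}}

```text
t: 11.9
eef_pos: [0.4098, -0.0371, 0.0741]
tool_rot: [0.707, 0.707, -0.002, -0.0]
contact_force: [-10.6, -1.7, 6.4]
width: -0.001
```

Call:
{"op": "move_arm", "data": {
  "grip": [-1, -1, -1, -1, -1, -1, -1, -1, -1, -1, -1, -1],
  "dp": [
    [0.003, 0, 0],
    [0.006, 0, 0],
    [0.009, 0, 0],
    [0.012, 0, 0],
    [0.015, -0.0005, 0],
    [0.018, -0.0005, 0],
    [0.021, -0.0005, 0],
    [0.021, -0.005, 0],
    [0.021, -0.02, 0],
    [0.021, -0.024, -0.03],
    [0.021, -0.024, -0.07],
    [0.021, -0.024, -0.12]
  ],
  "turn": [
    [0, 0, 0],
    [0, 0, 0],
    [0, 0, 0],
    [0, 0, 0],
    [0, 0, 0],
    [0, 0, 0],
    [0, 0, 0],
    [0, 0, 0],
    [0, 0, 0],
    [0, 0, 0],
    [0, 0, 0],
    [0, 0, 0]
  ]
}}

```text
t: 12.9
eef_pos: [0.3867, -0.0155, 0.1867]
tool_rot: [0.707, 0.707, -0.0, -0.0]
contact_force: [2.0, 0.5, -0.0]
width: -0.006
```

```bash
python3 look.py 9 0.145
```

```text
13.0 [ 0.39281601 -0.01579342  0.19225671] [ 0.48385172 -0.21953712 -1.0136603 ]
pan (array([0.52299221, 0.14673472]), np.float64(0.06382163092216049))
```

View pics/t9.png

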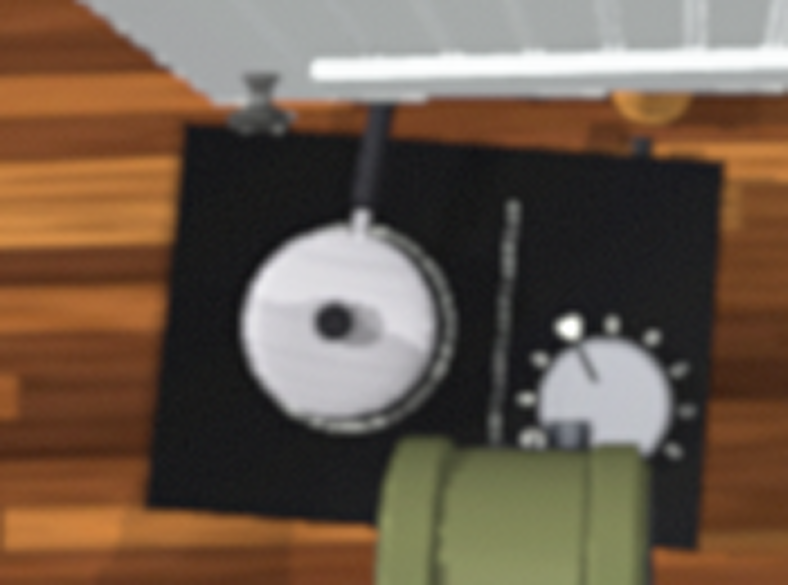

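View pics/s9.png

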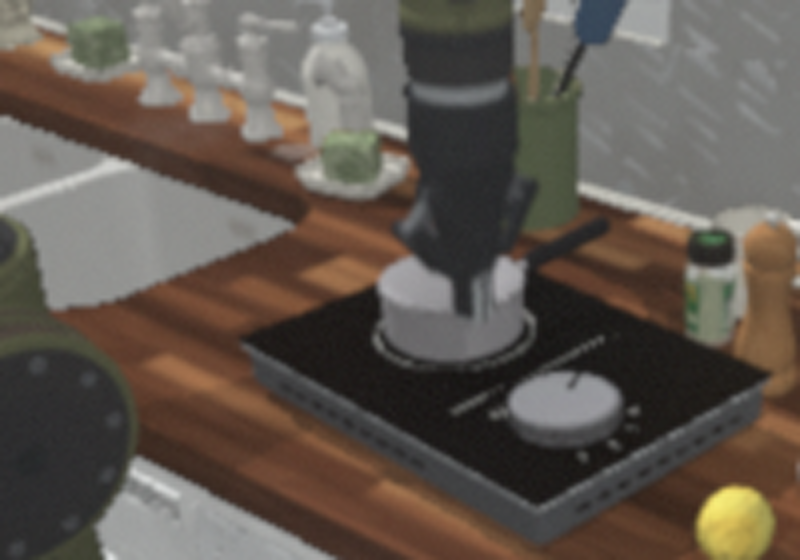

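The top view has the pointer running from (597,382) to (577,343), straight at the triangle at (569,327). The pan sits inside the ring. I'll let the arm settle clear of everything, then hand in.

Call:
{"op": "move_arm", "data": {
  "grip": [-1, -1, -1, -1, -1, -1],
  "dp": [
    [0, 0, -0.01],
    [0, 0, -0.01],
    [0, 0, -0.01],
    [0, 0, -0.01],
    [0, 0, -0.01],
    [0, 0, -0.01]
  ],
  "turn": [
    [0, 0, 0],
    [0, 0, 0],
    [0, 0, 0],
    [0, 0, 0],
    [0, 0, 0],
    [0, 0, 0]
  ]
}}

```text
t: 13.5
eef_pos: [0.3871, -0.0156, 0.1943]
tool_rot: [0.707, 0.707, -0.001, -0.0]
contact_force: [-0.1, -0.5, 0.2]
width: 0.0
```

```bash
python3 look.py 10 0.145; python3 -c "
from bench import arm
print(arm.finish_job())"
```

```text
13.6 [ 0.38741205 -0.01562601  0.19460516] [-0.0852911   0.16497872  0.56968514]
pan (array([0.52305273, 0.14674348]), np.float64(0.06378730236712618))
the job is handed in; nothing more can be done
None
```

The pan now stands inside the printed ring and the dial points at the triangle. I handed the job in at about 13.6 s; it gave no verdict.

- **Pan:** I pushed it about 48 mm by its left side wall, with half-open fingers tilted under the rim. The last top image puts its axis at (0.523, 0.147) m. The ring centre measured (0.524, 0.145) m, so it is about 2 mm off, against the 12 mm allowed.
- **Dial:** I turned it with three light strokes on its front edge, moving it one click each time, from the circle past two bars to the triangle. The force read about 11 N during each stroke, slightly over the suggested 5 to 10 N but well under the 30 N limit.
- **Pointer check:** In the last picture I viewed, about half a second before hand-in, the pointer ran straight to the triangle. By eye it was within about 3 degrees.
- **Surroundings:** The gripper was clear at hand-in, with forces near zero. I planned the moves clear of the bystanders and saw none out of place in the pictures. I did not measure their positions afterwards. The later close-ups leave out the garlic, tin and spoon, and the cabinet partly hides the mill and jar from above.

No check failed.

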